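# Clamp the jam jar in the ratchet clamp

### The job

The jam jar stands loose in the wooden bench clamp, whose ratchet is set to loosen. Flip the ratchet's little direction lever over to the other side, then swing the handle back and forth until the jaw holds the jar firmly against the back stop; feel the load on the handle and stop in time, so that the glass is not squeezed too hard. Work the clamp only by its lever and handle: do not touch the jar or the jaw, and leave the thick candle and the green box beside it where they are.

Things in the scene. Friction and masses are not known exactly. Their poses are not given: they have to be found in the camera images.
- clamp: the jar clamp, fixed to the table: a light wooden board (150 x 350 x 18 mm) with an open steel ratchet wheel at one end and the jar at the other. Origin: on the table, under the wheel's vertical axis, about which the handle turns too. Its x points away from the robot (within 17 degrees), its y along the board from the wheel to the jar, z up.
- wheel_top (a point): centre of the ratchet wheel's top, 50 mm above the table. The wheel is 74 mm across with 20 teeth; it drives the jaw by a rack, 15 mm of jaw travel per radian, counter-clockwise from above to tighten. A tight brake holds wheel and jaw where they are left.
- handle (a joint): angle of the flat steel handle (22 mm wide, top face 60 mm above the table) about the wheel axis, rad. 0: it points along the clamp's -x, to the robot; positive is counter-clockwise from above (knob towards the clamp's -y). Stops at -0.55 and 0.55; starts from -0.4 to 0.4. Swung to positive it tightens (lever at +0.4); the way back clicks freely (1 to 2 N at the knob), with up to 0.35 rad idle before the next bite.
- handle_knob (a point): middle of the round upright wooden knob on the handle's end (22 mm thick, 60 to 108 mm above the table), 160 mm from the wheel axis, 85 mm above the table. See also bar for the load felt here.
- bar (a point): middle of the handle bar's top face, 100 mm from the wheel axis. Sideways load at the knob, driven slowly: a level of 3 to 7 N while the jaw runs free or slides the loose jar along; with the jar against the back stop it climbs about 2 N per 0.1 rad turned. The jar is firm from 2 N above that level; 3.5 N above it is right; over 5.5 N above it the glass is squeezed too hard.
- selector (a joint): angle of the direction lever relative to the handle, rad: -0.4 (end stop) loosens and is where it starts, +0.4 (other end stop) tightens. It stays where it is left; positive is counter-clockwise from above.
- lever_tip (a point): a point on the direction lever, an upright aluminium fin (36 mm long, 8 mm thick, 60 to 85 mm above the table) on the handle. It pivots 54 mm out along the handle from the wheel axis and points back to that axis; this point is 30 mm from its pivot, 74 mm above the table. To tighten, push this free end sideways towards the clamp's +y (jar side) as far as it goes: 3 to 5 N; the handle may yield by up to 0.3 rad.
- jaw: the moving jaw: a wooden plate 92 mm wide, 72 mm high, with a springy rubber pad facing the jar (15 N per mm). Its origin is in the wheel axis when fully open, as at the start; it slides along the clamp's +y to close, 0 to 60 mm. Fully open, the pad's face is 86 mm from the wheel axis. Not to be touched.
- jar: the jam jar, glass with a white lid, 64 mm across, 90 mm high, loose on the board between pad and back stop; origin at the centre of its underside. The back stop's face is 165 to 181 mm from the wheel axis; its setting is not reported. Not to be touched.
- candle: thick candle, 61 mm across, 131 mm high, loose on the table on the right of the handle; origin under its centre.
- recipe_box: closed green box, 113 x 151 x 76 mm, loose on the table in front of the jar, left of the handle; origin under its centre.

How it is judged:
By the outcome, as a careful person would: the job done as asked, in the order asked, and still so for the second after the job is handed in, with the robot touching nothing.
It also fails if it takes over 69 s, if anything falls off the work surface, if the arm or the gripper's body presses on something with over 40 N, if the wrist force passes 120 N, or if a joint passes its speed limit or range.

### The arm

A 6-joint arm with a two-finger parallel gripper is mounted at the origin on a cart in front of the work surface, level with it; the furniture and walls round the work are solid. World frame = base frame: x ahead of the robot, y to its left, z up, the work surface at z = 0. Lengths are in m, angles in degrees, forces in N, time in s.
With the tool pointing down it reaches from about 0.3 to 0.75 m from the base axis. Payload 8.5 kg.
Tool frame: the origin (TCP) lies between the finger pads; the fingertips stand 19 mm ahead of it and the grasp point (between the pads) is the TCP; z points along the fingers, y is the line along which they close (so a half turn about z gives the same grasp; the last joint's range is limited). The gripper opens to 85 mm and grips with 20 to 120 N. Pads are 22 mm wide; open, the fingers measure 114 mm over their backs; the gripper's body (76 mm by 85 mm) begins 54 mm behind the grasp point. The pads swing forward as they close: fully open they stand 13 mm farther back than shut.
Start: joints at [55.502, 21.807, 74.336, -0, 83.858, -12.336], TCP at [0.207, 0.509, 0.25] pointing down, gripper open.
Joint ranges: [-178.18, 178.18], [-50.72, 133.34], [12.68, 142.11], [-81.47, 261.47], [9.98, 163.14], [-165.26, 165.26]. Speed limits (degrees/s): [136.94, 136.94, 180, 180, 180, 180].

### API

Orientations are given as a 3x3 rotation matrix whose columns are the frame's x, y, z axes.
In Python, from rig import env, optics gives the robot as it stands.
- The arm moves only by the tool arm_command, never from a script. Its argument "commands" is one flat list of numbers, 7 for each row, row after row: the closure, from -1 (fully open) to 1 (shut), so that 0 is half open, then the shift along the tool's x, y, z as a fraction of full scale, then the turn, a rotation vector about the tool's x, y, z as a fraction of full scale. A call has 1 to 12 rows; each row is the pose to reach, as a shift and turn from the pose commanded when the call began, along the tool's axes at that moment; what a row does not reach only later rows make up. Full scale, the value 1, is 500 mm for a shift and 120 degrees for a turn. A row lasts 1/12 s, in which the tool goes at most 41.7 mm and 7.16 degrees, less where a joint would pass 70% of its speed; a pose out of reach is approached as far as the arm can. A call with a number of a shift or a turn outside -1 to 1 is refused whole. A call with a gripper value outside its range is refused whole. The fingers move at their own pace and stop on an object; "newtons" is the grip in N (left out, the last holds). Time passes only in rows, so rows that repeat a pose let the fingers close. It gives the time, the measured TCP pose, the force, the opening and the grip force at its end, in the units of the state.
- env.observe(): the state, without advancing time (a new reading comes with each control period).
- optics.get_image(name): name is "scene" or "top" or "wrist"; returns a dict with "image" (400x640x3 uint8, red, green, blue), "intrinsics" (3x3 intrinsics, pixels), "k1" (the pictures are not rectified: a ray, as slopes to the right and down, at radius r is drawn at 1 + k1 r^2 times it, then the intrinsics apply), "origin" and "orientation" of the camera in the world; the wrist camera has in their place "tool_from_camera" (4x4, takes a point from camera to tool coordinates, whose origin is the TCP and whose axes are the flange's). Camera axes: x right, y down, z forward; pixel columns grow to the right and rows downward; lengths in m; the calibration is good to about 2 mm. A picture is of the moment at which its call begins: read the wrist's pose just before it. There is no depth.
- env.close_job(): hands the job in; it is judged then, once.
The state is a dict: "time_s": time; "q": joint angles; "qvel": joint speeds; "joint_efforts": joint torques, N m; "position": TCP position; "tool_rot": TCP orientation; "ft_force": force on the tool from outside, world axes, zero at the start; "wrist_torque": the same for the moment, N m; "grip_width": finger opening in m; "gripper_force": force on a finger pad.
Only numpy, scipy, OpenCV 4.12 (cv2) and the standard library are available. Lean on these libraries where they do the work, as an engineer would, in place of code of your own. Each camera call takes 0.05 s, during which the arm holds its last target. There are 200 camera calls.

## Working session

There is one attempt and no reset: what is moved stays moved. The work goes in short steps, Python scripts to look and compute and a tool call to move; the robot and the scene stay as the last step left them, time stands still between calls to the robot, and variables do not carry over. Pictures are saved under pics/ and viewed, at most 10 in all, crops included, and the job is handed in when it is done.

Besides the shell and the picture viewer there is one more tool, called after ">>>" as name(argument=value, ...) on one line, values as JSON. arm_command: Moves the arm, as the interface text tells. Shift numbers are shares of 500 mm and turn numbers shares of 120 degrees, none past 1 either way. Its arguments: {"type":"object","properties":{"commands":{"type":"array","items":{"type":"number"}},"newtons":{"type":"number"}},"required":["commands"]}

```bash
ls; mkdir -p pics; python3 - <<'E'
from rig import env, optics
import cv2,numpy as np
s=env.observe();print(s)
for n in("scene","top"):
    d=optics.get_image(n);cv2.imwrite(f"pics/{n}0.png",d["image"][:,:,::-1]);np.savez(f"pics/{n}0.npz",**d)
    print(n,d["intrinsics"],d["k1"],d["origin"],d["orientation"])
E
```

```text
pics
{'time_s': 0.0, 'q': array([ 5.55013770e+01,  2.18396172e+01,  7.43846750e+01,  1.22793759e-03,
        8.38576257e+01, -1.23352957e+01]), 'qvel': array([-0.00104626,  0.01676786,  0.08028985, -0.00813566, -0.06638845,
       -0.02934935]), 'joint_efforts': array([ 2.40371068e-03, -4.48463380e+01, -2.31281787e+01, -6.47265188e-05,
        4.74908113e-03, -2.42067290e-05]), 'position': array([0.20732598, 0.50914121, 0.24972509]), 'tool_rot': array([[-9.26111230e-01,  3.77249659e-01, -8.27343628e-04],
       [ 3.77250425e-01,  9.26110553e-01, -1.16623256e-03],
       [ 3.26250830e-04, -1.39217681e-03, -9.99998978e-01]]), 'ft_force': array([-0.06990435, -0.80340967, -0.14396301]), 'wrist_torque': array([ 0.0083459 , -0.05164165,  0.03741404]), 'gripper_force': 0.0, 'grip_width': 0.0853998172470215}
scene [[487.59658021   0.         321.10017271]
 [  0.         487.59658021 193.81486991]
 [  0.           0.           1.        ]] -0.030427859124812464 [-0.02409806 -0.4650851   0.75590562] [[ 0.65129507 -0.48624554  0.58256331]
 [-0.7586912  -0.4316622   0.48790923]
 [ 0.01422688 -0.75975853 -0.65004967]]
top [[373.46172685   0.         321.66389399]
 [  0.         373.46172685 196.28059304]
 [  0.           0.           1.        ]] -0.013915496791882911 [0.49878136 0.04048048 1.13873323] [[ 0.02263615 -0.99633783  0.08245321]
 [-0.99974094 -0.0223626   0.00423982]
 [-0.00238042 -0.08252782 -0.99658592]]
```

View pics/scene0.png

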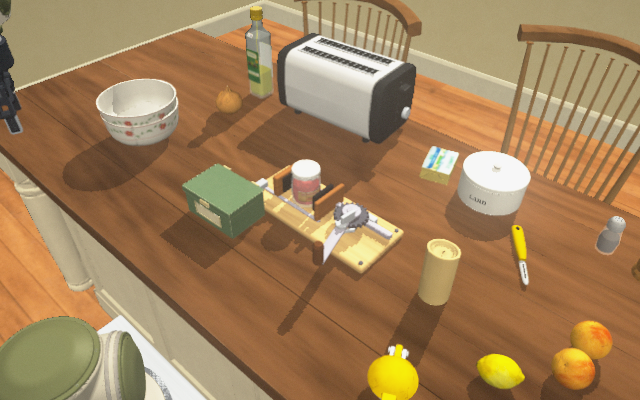

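View pics/top0.png

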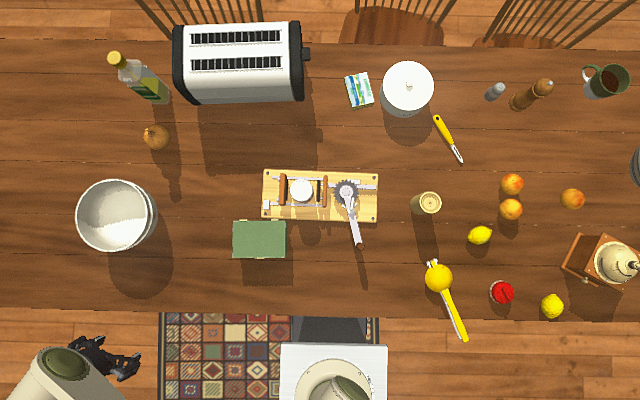

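The scene view shows the clamp, with the wheel at about (350,215) and the knob at (318,252). In the top view the wheel is at (346,192) and the knob at (360,243). The green box is at (259,239) and the candle at (427,203). I'll cast rays for a first estimate.

```bash
cat > h.py <<'E'
import numpy as np,cv2
from rig import env,optics
def load(f): return dict(np.load(f))
def ray(d,uv):
    K=d["intrinsics"];k=float(d["k1"]);p=np.array([(uv[0]-K[0,2])/K[0,0],(uv[1]-K[1,2])/K[1,1]]);s=p.copy()
    for _ in range(10): s=p/(1+k*(s@s))
    v=d["orientation"]@np.r_[s,1];return np.array(d["origin"]),v/np.linalg.norm(v)
def plane(d,uv,z):
    o,v=ray(d,uv);return o+v*(z-o[2])/v[2]
def tri(rs):
    A=sum(np.eye(3)-np.outer(v,v) for o,v in rs);b=sum((np.eye(3)-np.outer(v,v))@o for o,v in rs);return np.linalg.solve(A,b)
def wrist(name):
    s=env.observe();d=optics.get_image("wrist");T=d["tool_from_camera"];R=s["tool_rot"]
    d["orientation"]=R@T[:3,:3];d["origin"]=s["position"]+R@T[:3,3]
    cv2.imwrite(f"pics/{name}.png",d["image"][:,:,::-1]);np.savez(f"pics/{name}.npz",**d);return d
def proj(d,P):
    c=d["orientation"].T@(np.asarray(P)-d["origin"]);p=c[:2]/c[2];p=p*(1+float(d["k1"])*(p@p));K=d["intrinsics"];return p*[K[0,0],K[1,1]]+K[:2,2]
def cmd(P,R=None):
    "shift (and turn) fractions to take tool to P,R"
    s=env.observe();Rt=s["tool_rot"];o=Rt.T@(np.asarray(P)-s["position"])/.5
    return o.round(3), None if R is None else np.round(cv2.Rodrigues(Rt.T@R)[0].ravel()/np.radians(120),3)
E
python3 - <<'E'
from h import *
t=load("pics/top0.npz");s=load("pics/scene0.npz")
print("wheel",plane(t,(346,192),.05),plane(s,(350,213),.05),tri([ray(t,(346,192)),ray(s,(350,213))]))
print("knob",plane(t,(360,243),.108),plane(s,(318,246),.108),tri([ray(t,(360,243)),ray(s,(318,246))]))
for a in [(263,169),(379,172),(377,222),(261,220)]: print("board",plane(t,a,.018))
print("candle",plane(t,(430,203),.131),plane(s,(442,247),.131))
print("box",[plane(t,a,.076).round(3) for a in [(232,221),(285,220),(286,257),(233,258)]])
T=optics.get_image("wrist");print(T["tool_from_camera"],T["intrinsics"],T["k1"])
i=cv2.imread("pics/top0.png")[150:280,220:460];cv2.imwrite("pics/c1.png",cv2.resize(i,(720,390),interpolation=cv2.INTER_CUBIC))
E
```

```text
wheel [ 0.60302935 -0.02583496  0.05      ] [ 0.60169801 -0.02232721  0.05      ] [ 0.60173152 -0.02442357  0.05143951]
knob [ 0.45793931 -0.06310909  0.108     ] [ 0.44212395 -0.06958293  0.108     ] [ 0.45526599 -0.06241059  0.09276074]
board [0.67049027 0.22494939 0.018     ]
board [ 0.66914522 -0.12662794  0.018     ]
board [ 0.51797127 -0.12214627  0.018     ]
board [0.51609211 0.22545105 0.018     ]
candle [ 0.5704996  -0.24860877  0.131     ] [ 0.56799047 -0.24908468  0.131     ]
box [array([0.51 , 0.298, 0.076]), array([0.517, 0.148, 0.076]), array([0.413, 0.142, 0.076]), array([0.406, 0.291, 0.076])]
[[-3.85911405e-04 -9.48303104e-01 -3.17365835e-01  8.24238270e-02]
 [ 9.99999889e-01 -2.80731643e-04 -3.77144171e-04  2.80235006e-04]
 [ 2.68552356e-04 -3.17365945e-01  9.48303108e-01 -1.22410472e-01]
 [ 0.00000000e+00  0.00000000e+00  0.00000000e+00  1.00000000e+00]] [[309.78065522   0.         320.42316269]
 [  0.         309.78065522 201.99578896]
 [  0.           0.           1.        ]] 0.021173795370139335
```

View pics/c1.png

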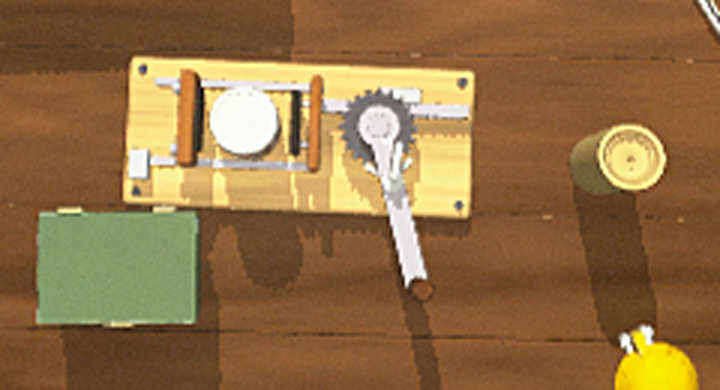

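```bash
python3 - <<'E'
from h import *
t=load("pics/top0.npz")
C=lambda x,y:(220+x/3-.33,150+y/3-.33)
b=[plane(t,C(*a),.018)[:2] for a in[(133,57),(474,72),(470,218),(124,203)]]
e=(b[0]-b[1])+(b[3]-b[2]);yaw=np.arctan2(-e[0],e[1]);print(np.round(b,3),"yaw",np.degrees(yaw),np.linalg.norm(e)/2)
w=plane(t,C(378,124),.055)[:2];k=plane(t,C(422,289),.108)[:2];print(w,k,np.linalg.norm(k-w))
a=np.arctan2(*(k-w)[::-1])-(yaw+np.pi);print("handle",(a+np.pi)%(2*np.pi)-np.pi)
c,s=np.cos(yaw),np.sin(yaw)
R=np.array([[-c,-s,0],[-s,c,0],[0,0,-1]])
P=np.r_[w+ -0.03*np.array([c,s]),.2];print(P,cmd(P,R))
E
```

```text
[[ 0.672  0.222]
 [ 0.664 -0.123]
 [ 0.517 -0.12 ]
 [ 0.524  0.226]] yaw -1.2240814932137545 0.345324051336166
[ 0.60544657 -0.02451846] [ 0.44978544 -0.06415008] 0.16062705653030399
handle 0.2706694506218108
[ 0.57545341 -0.02387758  0.2       ] (array([-1.084, -0.71 ,  0.1  ]), array([-0.   , -0.   , -0.174]))
```

>>> arm_command(commands=[-1, -0.8, -0.525, 0.05, 0, 0, -0.174, -1, -0.8, -0.525, 0.05, 0, 0, -0.174, -1, -0.8, -0.525, 0.05, 0, 0, -0.174, -1, -0.8, -0.525, 0.05, 0, 0, -0.174, -1, -0.8, -0.525, 0.05, 0, 0, -0.174, -1, -0.8, -0.525, 0.05, 0, 0, -0.174, -1, -0.8, -0.525, 0.05, 0, 0, -0.174, -1, -0.8, -0.525, 0.05, 0, 0, -0.174, -1, -0.8, -0.525, 0.05, 0, 0, -0.174, -1, -0.8, -0.525, 0.05, 0, 0, -0.174, -1, -0.8, -0.525, 0.05, 0, 0, -0.174, -1, -0.8, -0.525, 0.05, 0, 0, -0.174])

```text
time_s: 1.15
position: [0.48, 0.1127, 0.225]
tool_rot: [[-1.0, 0.024, -0.0], [0.024, 1.0, -0.0], [0.0, -0.0, -1.0]]
ft_force: [-0.2, 1.2, 0.8]
grip_width: 0.0851
gripper_force: 0.0
```

```bash
python3 -c "
from h import *
R=cv2.Rodrigues(np.array([0,0,np.radians(-1.2)]))[0]@np.diag([-1,1,-1.])
print(cmd([.575,-.024,.2],R))"
```

```text
(array([-0.196, -0.269,  0.05 ]), array([-0.   , -0.   , -0.001]))
```

>>> arm_command(commands=[1, -0.196, -0.269, 0.05, 0, 0, 0, 1, -0.196, -0.269, 0.05, 0, 0, 0, 1, -0.196, -0.269, 0.05, 0, 0, 0, 1, -0.196, -0.269, 0.05, 0, 0, 0, 1, -0.196, -0.269, 0.05, 0, 0, 0, 1, -0.196, -0.269, 0.05, 0, 0, 0, 1, -0.196, -0.269, 0.05, 0, 0, 0])

```text
time_s: 1.73
position: [0.5735, -0.021, 0.2]
tool_rot: [[-1.0, 0.023, -0.001], [0.023, 1.0, 0.001], [0.001, 0.0, -1.0]]
ft_force: [-0.4, 0.2, 0.7]
grip_width: 0.001
gripper_force: 0.0
```

```bash
python3 -c "
from h import *
d=wrist('w1');print(env.observe()['position'],d['origin'])
print(proj(d,[.6054,-.0245,.06]),proj(d,[.4498,-.0642,.108]))
cv2.imwrite('pics/w1b.png',cv2.resize(cv2.imread('pics/w1.png'),(800,500)))"
```

```text
[ 0.57329167 -0.02038293  0.20041467] [ 0.49132431 -0.01867468  0.32252729]
[316.81572738 229.4491072 ] [244.18410976  28.04256519]
```

View pics/w1b.png

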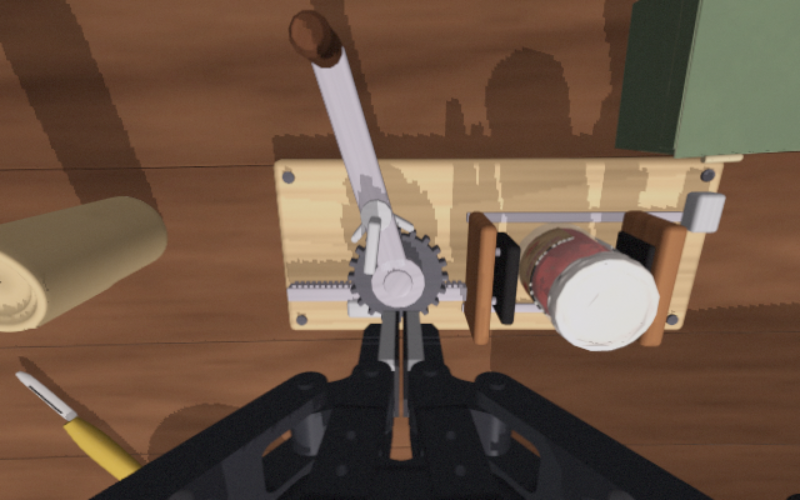

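The wrist view (scaled ×1.25) shows the hub at (398,284), the knob top at (311,33), and the fin running from (377,208) to its tip at (371,270), on the -y side of the bar. The jaw's near edge is at (470,280).

```bash
python3 - <<'E'
from h import *
t=load("pics/top0.npz");d=load("pics/w1.npz")
C=lambda x,y:(220+x/3-.33,150+y/3-.33)
W=lambda x,y:(x/1.25,y/1.25)
print("tri knob",tri([ray(t,C(422,289)),ray(d,W(311,33))]),"hub",tri([ray(t,C(378,124)),ray(d,W(398,284))]),"fin",tri([ray(t,C(401,148)),ray(d,W(371,268))]))
w=plane(d,W(398,284),.062)[:2];k=plane(d,W(311,33),.108)[:2]
f=plane(d,W(371,268),.085)[:2];fb=plane(d,W(377,208),.085)[:2]
yaw=np.radians(-1.3);c,s=np.cos(yaw),np.sin(yaw);M=np.array([[c,s],[-s,c]])
print(w,k);q=M@(k-w);print("knob",q,np.hypot(*q),"ang",np.arctan2(-q[1],-q[0]));print("fin tip,base in clamp",M@(f-w),M@(fb-w))
b=[plane(d,W(*a),.018)[:2] for a in[(276,160),(720,160),(292,329),(690,329)]]
print(np.round([M@(x-w) for x in b],3)); print("jaw",M@(plane(d,W(471,345),.08)[:2]-w))
for dx,dy in [(-.014,-.05),]:
  P=np.r_[w+M.T@[dx,dy],.15];print(P,cmd(P))
E
```

```text
tri knob [ 0.44879747 -0.06343342  0.10329912] hub [ 0.60531781 -0.02378122  0.05528782] fin [ 0.58017953 -0.0422539   0.08657795]
[ 0.60234003 -0.0229533 ] [ 0.44897354 -0.06129745]
knob [-0.15245709 -0.04181376] 0.1580871711961015 ang 0.26768346299821333
fin tip,base in clamp [-0.02117537 -0.01750917] [-0.06108125 -0.01279596]
[[-0.084 -0.093]
 [-0.083  0.244]
 [ 0.062 -0.094]
 [ 0.061  0.255]]
jaw [0.03962952 0.0522779 ]
[ 0.58720927 -0.07262281  0.15      ] (array([-0.03 , -0.104,  0.101]), None)
```

```bash
cat >> h.py <<'E'
w=np.array([.603,-.0235]);yaw=np.radians(-1.3);c,s_=np.cos(yaw),np.sin(yaw);M=np.array([[c,s_],[-s_,c]])
def W(x,y,z): return np.r_[w+M.T@[x,y],z]
def clamp(): s=env.observe();return np.r_[M@(s["position"][:2]-w),s["position"][2]].round(4),(M@s["ft_force"][:2]).round(2),s["time_s"]
E
python3 -c "
from h import *
print(env.observe()['position'],cmd(W(-.018,-.055,.15)),cmd(W(-.018,-.055,.086)))"
```

```text
[ 0.57329167 -0.02038293  0.20041467] (array([-0.023, -0.115,  0.101]), None) (array([-0.024, -0.115,  0.229]), None)
```

>>> arm_command(commands=[1, -0.023, -0.11, 0.1, 0, 0, 0, 1, -0.023, -0.11, 0.1, 0, 0, 0, 1, -0.023, -0.11, 0.1, 0, 0, 0, 1, -0.023, -0.11, 0.17, 0, 0, 0, 1, -0.023, -0.11, 0.228, 0, 0, 0, 1, -0.023, -0.11, 0.228, 0, 0, 0, 1, -0.023, -0.11, 0.228, 0, 0, 0, 1, -0.023, -0.11, 0.228, 0, 0, 0])

```text
time_s: 2.45
position: [0.5849, -0.0759, 0.0885]
tool_rot: [[-1.0, 0.021, 0.003], [0.021, 1.0, -0.001], [-0.003, -0.001, -1.0]]
ft_force: [-0.3, -0.4, 0.4]
grip_width: -0.0001
gripper_force: 0.0
```

```bash
python3 -c "
from h import *
print(clamp());print(cmd(W(-.018,-.055,.086)))"
```

```text
(array([-0.0169, -0.0528,  0.0885]), array([-0.27, -0.43]), 2.45)
(array([ 0.002, -0.004,  0.005]), None)
```

>>> arm_command(commands=[1, 0, 0.02, 0.004, 0, 0, 0, 1, 0, 0.035, 0.004, 0, 0, 0, 1, 0, 0.045, 0.004, 0, 0, 0, 1, 0, 0.052, 0.004, 0, 0, 0, 1, 0, 0.058, 0.004, 0, 0, 0, 1, 0, 0.064, 0.004, 0, 0, 0, 1, 0, 0.07, 0.004, 0, 0, 0, 1, 0, 0.075, 0.004, 0, 0, 0, 1, 0, 0.075, 0.004, 0, 0, 0])

```text
time_s: 3.2
position: [0.5847, -0.0387, 0.0841]
tool_rot: [[-1.0, 0.022, -0.001], [0.022, 1.0, 0.0], [0.001, 0.0, -1.0]]
ft_force: [0.2, -2.3, 0.1]
grip_width: -0.0002
gripper_force: 0.9
```

```bash
python3 -c "
from h import *
print(clamp())
d=wrist('w2')
cv2.imwrite('pics/w2b.png',cv2.resize(d['image'][0:290,180:470,::-1],(580,580)))"
```

```text
(array([-0.018 , -0.0156,  0.0841]), array([ 0.29, -2.25]), 3.2)
```

View pics/w2b.png

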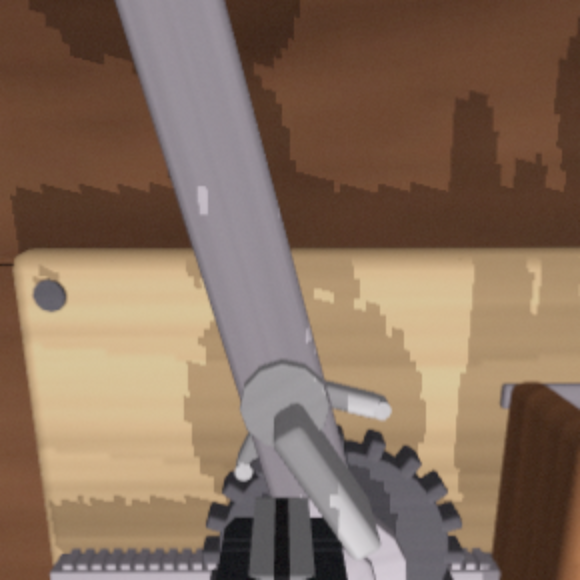

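The fin now leans to the jar side, at about +0.3 rad relative to the handle, so I'll push it the rest of the way.

>>> arm_command(commands=[1, 0, 0.002, 0.0, 0, 0, 0, 1, 0, 0.004, 0.0, 0, 0, 0, 1, 0, 0.006, 0, 0, 0, 0, 1, 0, 0.008, 0, 0, 0, 0, 1, 0, 0.008, 0, 0, 0, 0])

```text
time_s: 3.67
position: [0.585, -0.035, 0.0842]
tool_rot: [[-1.0, 0.022, -0.0], [0.022, 1.0, -0.0], [0.0, -0.0, -1.0]]
ft_force: [0.1, -3.5, -0.4]
grip_width: -0.0001
gripper_force: 1.4
```

>>> arm_command(commands=[1, 0, 0.002, 0.0, 0, 0, 0, 1, 0, 0.004, 0.0, 0, 0, 0, 1, 0, 0.006, 0, 0, 0, 0, 1, 0, 0.006, 0, 0, 0, 0])

```text
time_s: 4.0
position: [0.5854, -0.0327, 0.0843]
tool_rot: [[-1.0, 0.023, 0.001], [0.023, 1.0, -0.001], [-0.001, -0.001, -1.0]]
ft_force: [1.7, -4.7, -2.0]
grip_width: 0.0003
gripper_force: 2.6
```

>>> arm_command(commands=[1, 0, 0.002, 0.0, 0, 0, 0, 1, 0, 0.004, 0.0, 0, 0, 0, 1, 0, 0.006, 0, 0, 0, 0, 1, 0, 0.006, 0, 0, 0, 0])

```text
time_s: 4.33
position: [0.586, -0.0292, 0.0845]
tool_rot: [[-1.0, 0.023, 0.002], [0.023, 1.0, -0.0], [-0.002, -0.0, -1.0]]
ft_force: [3.6, -3.8, -1.3]
grip_width: -0.0001
gripper_force: 2.1
```

```bash
python3 -c "
from h import *
print(clamp())
d=wrist('w3')
cv2.imwrite('pics/w3b.png',cv2.resize(d['image'][0:290,180:470,::-1],(580,580)))"
```

```text
(array([-0.0168, -0.0061,  0.0845]), array([ 3.71, -3.74]), 4.3333)
```

View pics/w3b.png

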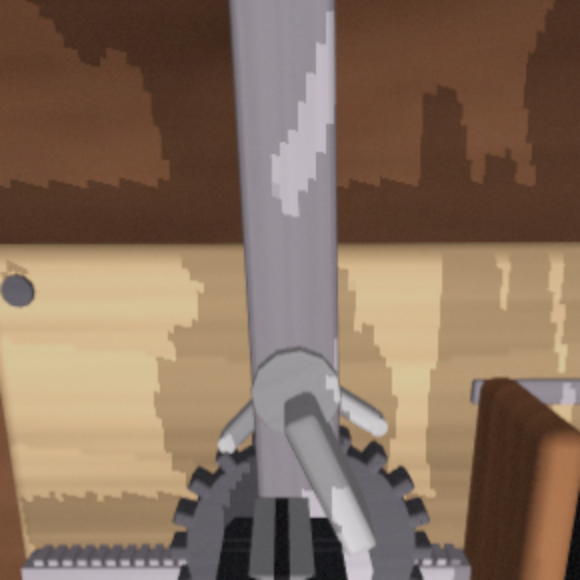

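The handle has yielded to about 0 and the fin sits at its jar-side stop. Next I'll back off, rise and go over the knob.

>>> arm_command(commands=[1, 0, -0.02, 0, 0, 0, 0, 1, 0, -0.03, -0.04, 0, 0, 0, 1, 0, -0.01, -0.12, 0, 0, 0, 1, 0, -0.01, -0.2, 0, 0, 0, 0, 0.08, 0, -0.23, 0, 0, 0, 0, 0.16, 0, -0.23, 0, 0, 0, 0, 0.25, 0, -0.23, 0, 0, 0, 0, 0.25, 0, -0.23, 0, 0, 0, 0, 0.25, 0, -0.23, 0, 0, 0, 0, 0.25, 0, -0.23, 0, 0, 0])

```text
time_s: 5.22
position: [0.4607, -0.0265, 0.1998]
tool_rot: [[-1.0, 0.023, 0.001], [0.023, 1.0, 0.0], [-0.001, 0.0, -1.0]]
ft_force: [0.1, 0.0, 0.1]
grip_width: 0.043
gripper_force: 0.0
```

```bash
python3 -c "
from h import *
d=wrist('w4');print(clamp())
cv2.imwrite('pics/w4b.png',d['image'][:,:,::-1])"
```

```text
(array([-0.1416, -0.0063,  0.1996]), array([ 0.78, -0.19]), 5.2667)
```

View pics/w4b.png

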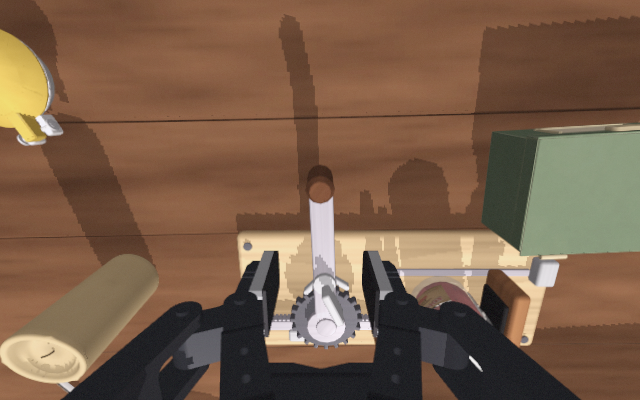

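The knob top is at (320,190), the hub at (325,325), and the fin leans right, to the jar side.

```bash
python3 -c "
from h import *
d=load('pics/w4.npz')
k=M@(plane(d,(320,190),.108)[:2]-w);h=M@(plane(d,(325,326),.062)[:2]-w);print(k,h,np.hypot(*k),np.arctan2(-k[1],-k[0]))
th=np.arctan2(-k[1],-k[0]);a=yaw+th
R=cv2.Rodrigues(np.array([0,0,a]))[0]@np.diag([-1,1,-1.])
p=-.16*np.array([np.cos(th),np.sin(th)])
print(cmd(W(*p,.088),R),env.observe()['q'])
"
```

```text
[-0.1617554  -0.00605722] [-0.00381206 -0.00115829] 0.16186876992199076 0.03742930084949891
(array([0.037, 0.001, 0.223]), array([ 0.   ,  0.001, -0.018])) [-1.80451439e+01  1.58157487e+01  9.26401500e+01  2.62290965e-02
  7.14812956e+01 -1.06758890e+02]
```

>>> arm_command(commands=[0, 0.037, 0.001, 0.06, 0, 0, -0.018, 0, 0.037, 0.001, 0.14, 0, 0, -0.018, 0, 0.037, 0.001, 0.2, 0, 0, -0.018, 0, 0.037, 0.001, 0.223, 0, 0, -0.018, 0.2, 0.037, 0.001, 0.223, 0, 0, -0.018, 0.4, 0.037, 0.001, 0.223, 0, 0, -0.018, 0.4, 0.037, 0.001, 0.223, 0, 0, -0.018, 0.4, 0.037, 0.001, 0.223, 0, 0, -0.018], newtons=60)

```text
time_s: 5.93
position: [0.4427, -0.0256, 0.0888]
tool_rot: [[-1.0, -0.015, 0.002], [-0.015, 1.0, -0.001], [-0.002, -0.001, -1.0]]
ft_force: [0.8, 0.5, 0.1]
grip_width: 0.0257
gripper_force: 0.0
```

```bash
cat >> h.py <<'E'
def st():
    s=env.observe();p=M@(s["position"][:2]-w);th=np.arctan2(-p[1],-p[0]);f=M@s["ft_force"][:2]
    x=M@s["tool_rot"][:2,0];print("t %.2f th %.3f r %.4f tool %.3f z %.3f Ftan %.2f Frad %.2f"%(s["time_s"],th,np.hypot(*p),np.arctan2(-x[1],-x[0]),s["position"][2],f@[-np.sin(th),np.cos(th)],f@[-np.cos(th),-np.sin(th)]),"grip %.4f"%s["grip_width"])
E
python3 -c "
from h import *
st()"
```

```text
t 5.93 th 0.036 r 0.1603 tool 0.038 z 0.089 Ftan 0.47 Frad -0.85 grip 0.0257
```

>>> arm_command(commands=[0.4, -0.0004, -0.016, 0, 0, 0, -0.024, 0.4, -0.0016, -0.032, 0, 0, 0, -0.048, 0.4, -0.0036, -0.048, 0, 0, 0, -0.072, 0.4, -0.0064, -0.064, 0, 0, 0, -0.096, 0.4, -0.01, -0.079, 0, 0, 0, -0.119, 0.4, -0.0143, -0.095, 0, 0, 0, -0.143, 0.4, -0.0194, -0.11, 0, 0, 0, -0.167, 0.4, -0.0253, -0.125, 0, 0, 0, -0.191, 0.4, -0.032, -0.139, 0, 0, 0, -0.215])

```text
time_s: 6.68
position: [0.4585, -0.094, 0.0887]
tool_rot: [[-0.892, -0.451, -0.0], [-0.451, 0.892, 0.002], [-0.0, 0.002, -1.0]]
ft_force: [-4.5, 6.4, 4.3]
grip_width: 0.0257
gripper_force: 3.5
```

```bash
python3 -c "
from h import *
st()"
```

```text
t 6.68 th 0.477 r 0.1608 tool 0.491 z 0.089 Ftan 7.70 Frad 1.23 grip 0.0257
```

>>> arm_command(commands=[0.4, -0.0013, 0.0288, 0, 0, 0, 0.043, 0.4, -0.0052, 0.0573, 0, 0, 0, 0.086, 0.4, -0.0116, 0.0854, 0, 0, 0, 0.129, 0.4, -0.0205, 0.1127, 0, 0, 0, 0.172, 0.4, -0.0319, 0.1392, 0, 0, 0, 0.215, 0.4, -0.0455, 0.1645, 0, 0, 0, 0.258, 0.4, -0.0614, 0.1885, 0, 0, 0, 0.301, 0.4, -0.0794, 0.211, 0, 0, 0, 0.344, 0.4, -0.0993, 0.2318, 0, 0, 0, 0.387, 0.4, -0.1211, 0.2507, 0, 0, 0, 0.43, 0.4, -0.1443, 0.2675, 0, 0, 0, 0.473, 0.4, -0.1443, 0.2675, 0, 0, 0, 0.473])

```text
time_s: 7.68
position: [0.4646, 0.0588, 0.0889]
tool_rot: [[-0.864, 0.503, 0.003], [0.503, 0.864, 0.0], [-0.003, 0.002, -1.0]]
ft_force: [-0.2, 0.6, 0.1]
grip_width: 0.0256
gripper_force: 0.2
```

```bash
python3 -c "
from h import *
st()"
```

```text
t 7.68 th -0.514 r 0.1610 tool -0.504 z 0.089 Ftan 0.42 Frad 0.46 grip 0.0256
```

>>> arm_command(commands=[0.4, -0.0004, -0.016, 0, 0, 0, -0.024, 0.4, -0.0016, -0.032, 0, 0, 0, -0.048, 0.4, -0.0036, -0.048, 0, 0, 0, -0.072, 0.4, -0.0064, -0.064, 0, 0, 0, -0.096, 0.4, -0.01, -0.079, 0, 0, 0, -0.119, 0.4, -0.0143, -0.095, 0, 0, 0, -0.143, 0.4, -0.0194, -0.11, 0, 0, 0, -0.167, 0.4, -0.0253, -0.125, 0, 0, 0, -0.191, 0.4, -0.032, -0.139, 0, 0, 0, -0.215])

```text
time_s: 8.43
position: [0.4423, -0.011, 0.0887]
tool_rot: [[-0.998, 0.07, 0.002], [0.07, 0.998, 0.001], [-0.002, 0.001, -1.0]]
ft_force: [1.0, 7.1, 4.4]
grip_width: 0.0254
gripper_force: 3.5
```

```bash
python3 -c "
from h import *
st()"
```

```text
t 8.43 th -0.055 r 0.1612 tool -0.047 z 0.089 Ftan 7.15 Frad -0.41 grip 0.0254
```

>>> arm_command(commands=[0.4, 0, -0.0064, 0, 0, 0, -0.0095, 0.4, -0.0003, -0.0128, 0, 0, 0, -0.019, 0.4, -0.0006, -0.0192, 0, 0, 0, -0.0287, 0.4, -0.001, -0.0256, 0, 0, 0, -0.0382, 0.4, -0.0016, -0.0319, 0, 0, 0, -0.0477, 0.4, -0.0023, -0.0383, 0, 0, 0, -0.0573])

```text
time_s: 8.93
position: [0.4419, -0.0299, 0.0887]
tool_rot: [[-0.999, -0.049, 0.001], [-0.049, 0.999, 0.001], [-0.001, 0.001, -1.0]]
ft_force: [-0.3, 7.2, 4.9]
grip_width: 0.0255
gripper_force: 3.4
```

```bash
python3 -c "
from h import *
st()"
```

```text
t 8.93 th 0.062 r 0.1612 tool 0.071 z 0.089 Ftan 7.22 Frad 0.02 grip 0.0255
```

>>> arm_command(commands=[0.4, 0, -0.0064, 0, 0, 0, -0.0095, 0.4, -0.0003, -0.0128, 0, 0, 0, -0.019, 0.4, -0.0006, -0.0192, 0, 0, 0, -0.0287, 0.4, -0.001, -0.0256, 0, 0, 0, -0.0382, 0.4, -0.0016, -0.0319, 0, 0, 0, -0.0477, 0.4, -0.0023, -0.0383, 0, 0, 0, -0.0573])

```text
time_s: 9.43
position: [0.4437, -0.0489, 0.0887]
tool_rot: [[-0.986, -0.168, 0.001], [-0.168, 0.986, 0.001], [-0.001, 0.001, -1.0]]
ft_force: [-0.8, 6.6, 5.5]
grip_width: 0.0256
gripper_force: 3.5
```

```bash
python3 -c "
from h import *
st()"
```

```text
t 9.43 th 0.181 r 0.1613 tool 0.191 z 0.089 Ftan 6.64 Frad -0.27 grip 0.0256
```

>>> arm_command(commands=[0.4, 0, -0.0064, 0, 0, 0, -0.0095, 0.4, -0.0003, -0.0128, 0, 0, 0, -0.019, 0.4, -0.0006, -0.0192, 0, 0, 0, -0.0287, 0.4, -0.001, -0.0256, 0, 0, 0, -0.0382, 0.4, -0.0016, -0.0319, 0, 0, 0, -0.0477, 0.4, -0.0023, -0.0383, 0, 0, 0, -0.0573])

```text
time_s: 9.93
position: [0.4477, -0.0675, 0.0886]
tool_rot: [[-0.959, -0.285, 0.0], [-0.285, 0.959, 0.001], [-0.001, 0.001, -1.0]]
ft_force: [-1.9, 6.6, 4.9]
grip_width: 0.0254
gripper_force: 3.5
```

```bash
python3 -c "
from h import *
st()"
```

```text
t 9.93 th 0.299 r 0.1614 tool 0.311 z 0.089 Ftan 6.90 Frad 0.03 grip 0.0254
```

>>> arm_command(commands=[0.4, 0, -0.0064, 0, 0, 0, -0.0095, 0.4, -0.0003, -0.0128, 0, 0, 0, -0.019, 0.4, -0.0006, -0.0192, 0, 0, 0, -0.0287, 0.4, -0.001, -0.0256, 0, 0, 0, -0.0382, 0.4, -0.0016, -0.0319, 0, 0, 0, -0.0477, 0.4, -0.0023, -0.0383, 0, 0, 0, -0.0573])

```text
time_s: 10.43
position: [0.454, -0.0855, 0.0886]
tool_rot: [[-0.918, -0.398, -0.001], [-0.398, 0.918, 0.002], [-0.0, 0.002, -1.0]]
ft_force: [-2.9, 6.5, 4.6]
grip_width: 0.0255
gripper_force: 3.5
```

```bash
python3 -c "
from h import *
st()
d=optics.get_image('top');cv2.imwrite('pics/t2.png',cv2.resize(d['image'][155:265,230:400,::-1],(680,440),interpolation=cv2.INTER_CUBIC))"
```

```text
t 10.43 th 0.417 r 0.1614 tool 0.432 z 0.089 Ftan 7.17 Frad 0.22 grip 0.0255
```

View pics/t2.png

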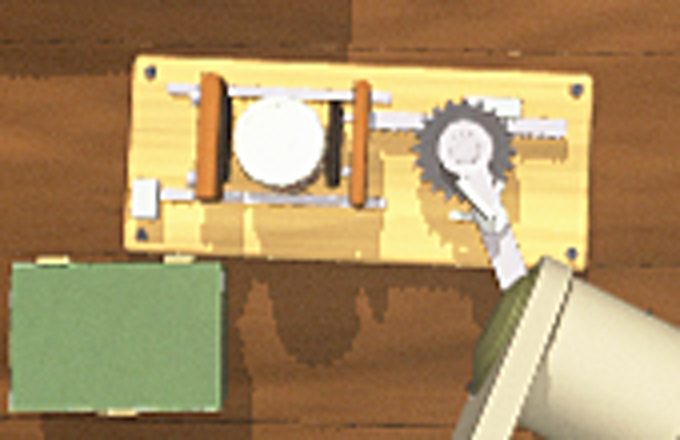

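The jaw plate has advanced to about (360,145) and the jar at (280,140) is nearly against the back stop. The free level is about 7.0 N. Return stroke now.

>>> arm_command(commands=[0.4, -0.0013, 0.0288, 0, 0, 0, 0.043, 0.4, -0.0052, 0.0573, 0, 0, 0, 0.086, 0.4, -0.0116, 0.0854, 0, 0, 0, 0.129, 0.4, -0.0205, 0.1127, 0, 0, 0, 0.172, 0.4, -0.0319, 0.1392, 0, 0, 0, 0.215, 0.4, -0.0455, 0.1645, 0, 0, 0, 0.258, 0.4, -0.0614, 0.1885, 0, 0, 0, 0.301, 0.4, -0.0794, 0.211, 0, 0, 0, 0.344, 0.4, -0.0993, 0.2318, 0, 0, 0, 0.387, 0.4, -0.1211, 0.2507, 0, 0, 0, 0.43, 0.4, -0.1211, 0.2507, 0, 0, 0, 0.43])

```text
time_s: 11.4
position: [0.4618, 0.0541, 0.0885]
tool_rot: [[-0.88, 0.475, 0.002], [0.475, 0.88, -0.0], [-0.002, 0.001, -1.0]]
ft_force: [0.6, -0.7, -0.0]
grip_width: 0.0258
gripper_force: 0.0
```

>>> arm_command(commands=[0.4, 0, -0.0064, 0, 0, 0, -0.0095, 0.4, -0.0003, -0.0128, 0, 0, 0, -0.019, 0.4, -0.0006, -0.0192, 0, 0, 0, -0.0287, 0.4, -0.001, -0.0256, 0, 0, 0, -0.0382, 0.4, -0.0016, -0.0319, 0, 0, 0, -0.0477, 0.4, -0.0023, -0.0383, 0, 0, 0, -0.0573])

```text
time_s: 11.9
position: [0.4527, 0.0348, 0.0883]
tool_rot: [[-0.932, 0.361, 0.001], [0.361, 0.932, -0.0], [-0.001, 0.0, -1.0]]
ft_force: [-0.0, 0.7, -0.9]
grip_width: 0.0256
gripper_force: 0.2
```

```bash
python3 -c "
from h import *
st()"
```

```text
t 11.90 th -0.347 r 0.1612 tool -0.347 z 0.088 Ftan 0.68 Frad 0.30 grip 0.0256
```

>>> arm_command(commands=[0.4, 0, -0.0064, 0, 0, 0, -0.0095, 0.4, -0.0003, -0.0128, 0, 0, 0, -0.019, 0.4, -0.0006, -0.0192, 0, 0, 0, -0.0287, 0.4, -0.001, -0.0256, 0, 0, 0, -0.0382, 0.4, -0.0016, -0.0319, 0, 0, 0, -0.0477, 0.4, -0.0023, -0.0383, 0, 0, 0, -0.0573])

```text
time_s: 12.4
position: [0.4468, 0.0168, 0.0883]
tool_rot: [[-0.969, 0.248, 0.001], [0.248, 0.969, 0.0], [-0.001, 0.001, -1.0]]
ft_force: [0.6, 4.3, 0.4]
grip_width: 0.0253
gripper_force: 2.3
```

```bash
python3 -c "
from h import *
st()"
```

```text
t 12.40 th -0.230 r 0.1613 tool -0.227 z 0.088 Ftan 4.28 Frad 0.45 grip 0.0253
```

>>> arm_command(commands=[0.4, 0, -0.0064, 0, 0, 0, -0.0095, 0.4, -0.0003, -0.0128, 0, 0, 0, -0.019, 0.4, -0.0006, -0.0192, 0, 0, 0, -0.0287, 0.4, -0.001, -0.0256, 0, 0, 0, -0.0382])

```text
time_s: 12.73
position: [0.4442, 0.0048, 0.0883]
tool_rot: [[-0.986, 0.169, 0.002], [0.169, 0.986, 0.001], [-0.001, 0.001, -1.0]]
ft_force: [2.7, 6.2, 0.1]
grip_width: 0.0257
gripper_force: 3.4
```

```bash
python3 -c "
from h import *
st()"
```

```text
t 12.73 th -0.153 r 0.1613 tool -0.147 z 0.088 Ftan 6.53 Frad -1.59 grip 0.0257
```

>>> arm_command(commands=[0.4, 0, -0.0064, 0, 0, 0, -0.0095, 0.4, -0.0003, -0.0128, 0, 0, 0, -0.019, 0.4, -0.0006, -0.0192, 0, 0, 0, -0.0287, 0.4, -0.001, -0.0256, 0, 0, 0, -0.0382])

```text
time_s: 13.07
position: [0.4424, -0.0079, 0.0883]
tool_rot: [[-0.996, 0.09, 0.001], [0.09, 0.996, 0.001], [-0.001, 0.001, -1.0]]
ft_force: [2.8, 6.5, -0.5]
grip_width: 0.0258
gripper_force: 3.4
```

```bash
python3 -c "
from h import *
st()"
```

```text
t 13.07 th -0.074 r 0.1614 tool -0.068 z 0.088 Ftan 6.75 Frad -2.15 grip 0.0258
```

>>> arm_command(commands=[0.4, 0, -0.0064, 0, 0, 0, -0.0095, 0.4, -0.0003, -0.0128, 0, 0, 0, -0.019, 0.4, -0.0006, -0.0192, 0, 0, 0, -0.0287, 0.4, -0.001, -0.0256, 0, 0, 0, -0.0382])

```text
time_s: 13.4
position: [0.4416, -0.0206, 0.0883]
tool_rot: [[-1.0, 0.01, 0.001], [0.01, 1.0, 0.001], [-0.001, 0.001, -1.0]]
ft_force: [3.0, 7.3, 0.4]
grip_width: 0.0258
gripper_force: 3.4
```

```bash
python3 -c "
from h import *
st()"
```

```text
t 13.40 th 0.005 r 0.1614 tool 0.012 z 0.088 Ftan 7.32 Frad -2.89 grip 0.0258
```

>>> arm_command(commands=[0.4, 0, -0.0064, 0, 0, 0, -0.0095, 0.4, -0.0003, -0.0128, 0, 0, 0, -0.019, 0.4, -0.0006, -0.0192, 0, 0, 0, -0.0287, 0.4, -0.001, -0.0256, 0, 0, 0, -0.0382])

```text
time_s: 13.73
position: [0.4418, -0.0334, 0.0883]
tool_rot: [[-0.998, -0.07, 0.001], [-0.07, 0.998, 0.001], [-0.001, 0.001, -1.0]]
ft_force: [1.6, 7.1, -0.4]
grip_width: 0.0263
gripper_force: 3.4
```

```bash
python3 -c "
from h import *
st()"
```

```text
t 13.73 th 0.084 r 0.1615 tool 0.093 z 0.088 Ftan 7.01 Frad -2.07 grip 0.0263
```

>>> arm_command(commands=[0.4, 0, -0.0064, 0, 0, 0, -0.0095, 0.4, -0.0003, -0.0128, 0, 0, 0, -0.019, 0.4, -0.0006, -0.0192, 0, 0, 0, -0.0287, 0.4, -0.001, -0.0256, 0, 0, 0, -0.0382])

```text
time_s: 14.07
position: [0.4431, -0.0461, 0.0883]
tool_rot: [[-0.989, -0.149, 0.001], [-0.149, 0.989, 0.001], [-0.001, 0.001, -1.0]]
ft_force: [1.7, 6.7, 0.7]
grip_width: 0.0257
gripper_force: 3.4
```

```bash
python3 -c "
from h import *
st()"
```

```text
t 14.07 th 0.163 r 0.1615 tool 0.172 z 0.088 Ftan 6.39 Frad -2.61 grip 0.0257
```

>>> arm_command(commands=[0.4, 0, -0.0064, 0, 0, 0, -0.0095, 0.4, -0.0003, -0.0128, 0, 0, 0, -0.019, 0.4, -0.0006, -0.0192, 0, 0, 0, -0.0287, 0.4, -0.001, -0.0256, 0, 0, 0, -0.0382])

```text
time_s: 14.4
position: [0.4453, -0.0586, 0.0882]
tool_rot: [[-0.974, -0.228, 0.001], [-0.228, 0.974, 0.002], [-0.001, 0.001, -1.0]]
ft_force: [2.0, 6.0, 1.1]
grip_width: 0.0256
gripper_force: 3.4
```

```bash
python3 -c "
from h import *
st()"
```

```text
t 14.40 th 0.242 r 0.1615 tool 0.252 z 0.088 Ftan 5.45 Frad -3.25 grip 0.0256
```

>>> arm_command(commands=[0.4, 0, -0.0064, 0, 0, 0, -0.0095, 0.4, -0.0003, -0.0128, 0, 0, 0, -0.019, 0.4, -0.0006, -0.0192, 0, 0, 0, -0.0287, 0.4, -0.001, -0.0256, 0, 0, 0, -0.0382])

```text
time_s: 14.73
position: [0.4485, -0.0709, 0.0882]
tool_rot: [[-0.952, -0.305, 0.0], [-0.305, 0.952, 0.002], [-0.001, 0.001, -1.0]]
ft_force: [2.0, 7.2, 1.4]
grip_width: 0.0255
gripper_force: 3.3
```

```bash
python3 -c "
from h import *
st()"
```

```text
t 14.73 th 0.320 r 0.1616 tool 0.333 z 0.088 Ftan 6.31 Frad -3.99 grip 0.0255
```

>>> arm_command(commands=[0.4, 0, -0.0064, 0, 0, 0, -0.0095, 0.4, -0.0003, -0.0128, 0, 0, 0, -0.019, 0.4, -0.0006, -0.0192, 0, 0, 0, -0.0287, 0.4, -0.001, -0.0256, 0, 0, 0, -0.0382])

```text
time_s: 15.07
position: [0.4527, -0.0828, 0.0882]
tool_rot: [[-0.925, -0.38, -0.0], [-0.38, 0.925, 0.002], [-0.001, 0.002, -1.0]]
ft_force: [-0.2, 8.7, 1.9]
grip_width: 0.0257
gripper_force: 3.6
```

```bash
python3 -c "
from h import *
st()
d=optics.get_image('top');cv2.imwrite('pics/t3.png',cv2.resize(d['image'][155:265,230:400,::-1],(680,440),interpolation=cv2.INTER_CUBIC))"
```

```text
t 15.07 th 0.398 r 0.1616 tool 0.413 z 0.088 Ftan 8.16 Frad -2.97 grip 0.0257
```

View pics/t3.png

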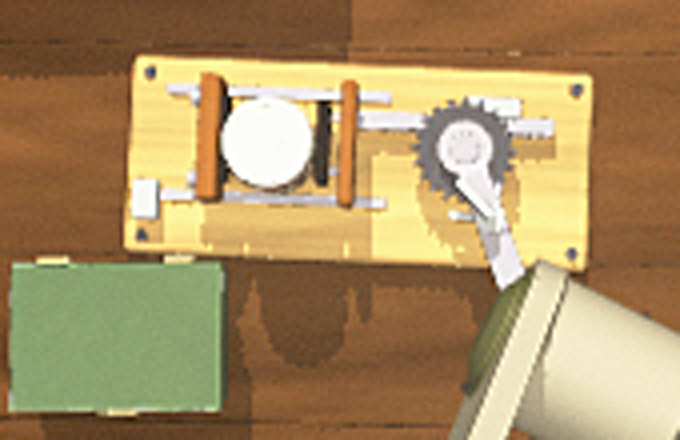

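The jar at (267,143) has now reached the back stop, and the load is starting to rise. I'll take small steps, averaging the readings.

>>> arm_command(commands=[0.4, 0, -0.0064, 0, 0, 0, -0.0095, 0.4, -0.0003, -0.0128, 0, 0, 0, -0.019, 0.4, -0.0006, -0.0192, 0, 0, 0, -0.0287])

```text
time_s: 15.37
position: [0.4563, -0.0914, 0.0882]
tool_rot: [[-0.9, -0.435, -0.001], [-0.435, 0.9, 0.002], [-0.0, 0.002, -1.0]]
ft_force: [0.2, 8.3, 3.0]
grip_width: 0.0258
gripper_force: 4.1
```

```bash
cat >> h.py <<'E'
def avg(n=5):
    F=[];g=[]
    for i in range(n):
        s=env.observe();p=M@(s["position"][:2]-w);th=np.arctan2(-p[1],-p[0]);F.append((M@s["ft_force"][:2])@[-np.sin(th),np.cos(th)]);g.append(s["gripper_force"]);optics.get_image("top")
    print(np.round(F,2),np.mean(F).round(2),np.round(g,2));st()
E
python3 -c "
from h import *
avg()"
```

```text
[7.39 5.59 7.73 6.71 6.86] 6.86 [4.07 3.54 3.3  3.25 3.24]
t 15.62 th 0.457 r 0.1616 tool 0.472 z 0.088 Ftan 7.29 Frad -3.34 grip 0.0254
```

>>> arm_command(commands=[0.4, -0.0013, 0.0288, 0, 0, 0, 0.043, 0.4, -0.0052, 0.0573, 0, 0, 0, 0.086, 0.4, -0.0116, 0.0854, 0, 0, 0, 0.129, 0.4, -0.0205, 0.1127, 0, 0, 0, 0.172, 0.4, -0.0319, 0.1392, 0, 0, 0, 0.215, 0.4, -0.0455, 0.1645, 0, 0, 0, 0.258, 0.4, -0.0614, 0.1885, 0, 0, 0, 0.301, 0.4, -0.0794, 0.211, 0, 0, 0, 0.344, 0.4, -0.0993, 0.2318, 0, 0, 0, 0.387, 0.4, -0.0993, 0.2318, 0, 0, 0, 0.387])

```text
time_s: 16.45
position: [0.4524, 0.0349, 0.0883]
tool_rot: [[-0.935, 0.356, 0.001], [0.356, 0.935, -0.0], [-0.001, 0.0, -1.0]]
ft_force: [0.4, -0.7, 0.6]
grip_width: 0.0257
gripper_force: 0.0
```

>>> arm_command(commands=[0.4, 0, -0.0064, 0, 0, 0, -0.0095, 0.4, -0.0003, -0.0128, 0, 0, 0, -0.019, 0.4, -0.0006, -0.0192, 0, 0, 0, -0.0287])

```text
time_s: 16.7
position: [0.4487, 0.024, 0.0881]
tool_rot: [[-0.956, 0.294, 0.0], [0.294, 0.956, -0.0], [-0.0, -0.0, -1.0]]
ft_force: [-0.3, 0.3, -0.5]
grip_width: 0.0255
gripper_force: 0.3
```

```bash
python3 -c "
from h import *
st()"
```

```text
t 16.70 th -0.276 r 0.1615 tool -0.276 z 0.088 Ftan 0.16 Frad 0.42 grip 0.0255
```

>>> arm_command(commands=[0.4, 0, -0.0064, 0, 0, 0, -0.0095, 0.4, -0.0003, -0.0128, 0, 0, 0, -0.019, 0.4, -0.0006, -0.0192, 0, 0, 0, -0.0287])

```text
time_s: 16.95
position: [0.4461, 0.0147, 0.0881]
tool_rot: [[-0.972, 0.236, 0.0], [0.236, 0.972, 0.0], [-0.0, 0.0, -1.0]]
ft_force: [0.6, 2.5, -0.2]
grip_width: 0.0257
gripper_force: 1.4
```

>>> arm_command(commands=[0.4, 0, -0.0064, 0, 0, 0, -0.0095, 0.4, -0.0003, -0.0128, 0, 0, 0, -0.019])

```text
time_s: 17.12
position: [0.4447, 0.009, 0.0881]
tool_rot: [[-0.98, 0.198, 0.001], [0.198, 0.98, 0.001], [-0.001, 0.001, -1.0]]
ft_force: [2.4, 7.6, -0.4]
grip_width: 0.0257
gripper_force: 3.9
```

>>> arm_command(commands=[0.4, 0, -0.0064, 0, 0, 0, -0.0095, 0.4, -0.0003, -0.0128, 0, 0, 0, -0.019])

```text
time_s: 17.28
position: [0.4436, 0.003, 0.0881]
tool_rot: [[-0.987, 0.159, 0.001], [0.159, 0.987, 0.002], [-0.001, 0.002, -1.0]]
ft_force: [3.2, 7.8, -0.6]
grip_width: 0.0253
gripper_force: 4.5
```

```bash
python3 -c "
from h import *
st()"
```

```text
t 17.28 th -0.142 r 0.1616 tool -0.137 z 0.088 Ftan 8.21 Frad -1.89 grip 0.0253
```

>>> arm_command(commands=[0.4, 0, -0.0064, 0, 0, 0, -0.0095, 0.4, -0.0003, -0.0128, 0, 0, 0, -0.019])

```text
time_s: 17.45
position: [0.4427, -0.0032, 0.0881]
tool_rot: [[-0.993, 0.12, 0.001], [0.12, 0.993, 0.002], [-0.001, 0.002, -1.0]]
ft_force: [2.6, 9.0, -0.7]
grip_width: 0.0257
gripper_force: 4.8
```

```bash
python3 -c "
from h import *
st()"
```

```text
t 17.45 th -0.103 r 0.1616 tool -0.097 z 0.088 Ftan 9.20 Frad -1.42 grip 0.0257
```

>>> arm_command(commands=[0.4, 0, -0.0064, 0, 0, 0, -0.0095, 0.4, -0.0003, -0.0128, 0, 0, 0, -0.019])

```text
time_s: 17.62
position: [0.442, -0.0095, 0.0881]
tool_rot: [[-0.997, 0.08, 0.001], [0.08, 0.997, 0.002], [-0.001, 0.002, -1.0]]
ft_force: [2.6, 9.9, 0.0]
grip_width: 0.0254
gripper_force: 5.1
```

```bash
python3 -c "
from h import *
st()"
```

```text
t 17.62 th -0.064 r 0.1616 tool -0.057 z 0.088 Ftan 10.08 Frad -1.70 grip 0.0254
```

At 10.1 N against a level of about 6.9 N, this is about right. I'll release and rise.

>>> arm_command(commands=[0.4, 0, 0.005, 0, 0, 0, 0, 0.2, 0, 0.006, 0, 0, 0, 0, 0, 0, 0.006, 0, 0, 0, 0, 0, 0, 0.006, 0, 0, 0, 0, 0, 0, 0.006, -0.05, 0, 0, 0, 0, 0, 0.006, -0.12, 0, 0, 0, 0, 0, 0.006, -0.2, 0, 0, 0, 0, 0.02, 0.006, -0.26, 0, 0, 0, 0, 0.05, 0.006, -0.26, 0, 0, 0, 0, 0.05, 0.006, -0.26, 0, 0, 0])

```text
time_s: 18.45
position: [0.4162, -0.0044, 0.2192]
tool_rot: [[-0.996, 0.084, 0.002], [0.084, 0.996, -0.001], [-0.002, -0.001, -1.0]]
ft_force: [-0.4, 0.7, -0.9]
grip_width: 0.0429
gripper_force: 0.0
```

```bash
python3 -c "
from h import *
st();d=wrist('w5')"
```

```text
t 18.45 th -0.079 r 0.1878 tool -0.062 z 0.219 Ftan 0.69 Frad 0.51 grip 0.0429
```

View pics/w5.png

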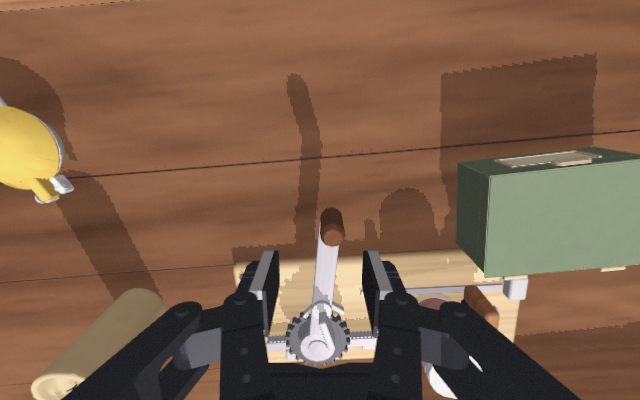

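The gripper is clear of the knob at (332,228). The lever still leans to the jar side, and the candle and box haven't moved.

```bash
python3 -c "
from rig import env
print(env.close_job())"
```

```text
the job is handed in; nothing more can be done
None
```

I flipped the ratchet lever to tighten and clamped the jar against the back stop, stopping at about 3.3 N above the free-running level; the job is handed in at about 18.5 s, with the candle and box left where they were.

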